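# Rock a relief tile into its sprung steel holder

### The arm

A 6-joint arm with a two-finger parallel gripper is mounted at the origin on the work surface. World frame = base frame: x ahead of the robot, y to its left, z up, the work surface at z = 0. Lengths are in mm, angles in rad, forces in N, time in s.
With the tool pointing down it reaches from about 350 to 775 mm from the base axis. Payload 7.3 kg.
Tool frame: the origin (TCP) lies at the very end of the fingers, on their centre line; the grasp point (between the pads) lies 19 mm behind it (bot.grip_point_offset is the distance from the TCP to the grasp point, in mm); z points along the fingers, y is the line along which they close (so a half turn about z gives the same grasp; the last joint's range is limited). The gripper opens to 92 mm and grips with 3 to 60 N. Pads are 19 mm wide; open, the fingers measure 130 mm over their backs; the gripper's body (75 mm by 190 mm) begins 47 mm behind the grasp point.
Start: joints at [-1.493, 0.342, 1.524, -0, 1.275, -0.146], TCP at [116.538, -511.922, 226.741] pointing down, gripper open.
Joint ranges: [-2.53, 2.53], [-0.77, 2.02], [0.04, 2.7], [-1, 4.14], [0.28, 2.66], [-3.11, 3.11]. Speed limits (rad/s): [2.57, 2.57, 3.14, 3.14, 3.14, 3.14].

### API

Orientations are given as [roll, pitch, yaw] about the fixed x, y, z axes, in that order (R = Rz(yaw) Ry(pitch) Rx(roll)).
In Python, from plant import bot gives the robot as it stands. The module is installed in compiled form; this text tells all that it offers.
- The arm moves only by the shell command python3 -m jog 'ROWS' [OPENING]. ROWS is JSON, a list of rows, each a list of 6 numbers: the shift along the tool's x, y, z in mm, then the turn, a rotation vector about the tool's x, y, z in rad. In form: [[dx, dy, dz, rx, ry, rz], ...]. A call has 1 to 12 rows; each row shifts and turns the commanded pose from where the row before left it, along the tool's axes as they then stand; what a row does not reach is not made up. A row lasts 1/10 s, in which the tool goes at most 50 mm and 8.59 degrees, less where a joint would pass 70% of its speed; a pose out of reach is approached as far as the arm can. A call with a gripper value outside its range is refused whole. OPENING is the opening in per cent of the stroke, from 0 (shut) to 100 (fully open), set as the call begins (- or left out, the last holds). The fingers move at their own pace and stop on an object; the grip force is fixed at half the most. Time passes only in rows, so rows that do not move let the fingers close. It gives the time, the measured TCP pose, the force, the opening and the grip force at its end, in the units of the state.
- bot.get_obs(): the state, without advancing time (a new reading comes with each control period).
- bot.capture(name): name is "scene" or "top"; returns the picture (420x560x3 uint8, red, green, blue); there is no depth.
- bot.camera_model(name): a dict with "fx", "fy", "cx", "cy" (pixels), "position" and "orientation" of the camera in the world. Camera axes: x right, y down, z forward; pixel columns grow to the right and rows downward; lengths in mm; the calibration is good to about 2 mm. A picture is of the moment at which its call begins. camera_model takes no time and is no camera call.
- bot.close_job(): hands the job in; it is judged then, once.
Trained networks look in the newest picture that a camera, given by its name, has taken for a name from the list of things; names that differ only in an ending like _2 or _b are one class to them, and where a whole thing is asked for, a point or a joint stands for the part that bears it (a point fixed in the world has none). Each returns a list of dicts, best first, with "p" (0 to 1); they miss things now and then, are a little off and sometimes report something else, mostly with a low value. They report only what shows in the picture. A call takes as long as a camera call. They do not tell look-alikes from the thing itself.
- bot.outline_of(target, camera): "mask" (420x560 bool, what is visible of it) and "pixel" ([column, row] in pixels, amid what is visible of it).
The state is a dict: "time": time; "joint_positions": joint angles; "dq": joint speeds; "tau": joint torques, N m; "tool_pos": TCP position; "tcp_rot": TCP orientation; "contact_force": force on the tool from outside, world axes, zero at the start; "moment": the same for the moment, N m; "grip_width": finger opening in mm; "finger_force": force on a finger pad.
Only numpy, scipy, OpenCV 4.12 (cv2) and the standard library are available. Lean on these libraries where they do the work, as an engineer would, in place of code of your own. Each camera call takes 0.05 s, during which the arm holds its last target. There are 200 camera calls.

### The job

Mount the thick stepped relief tile in the steel tile holder: slip one short end of it, tilted, under the holder's lip, push the sprung jaw back with it just far enough (4 to 6 newtons; more overstrains its spring), and rock the other end down past the end wall until the tile lies flat on the holder's floor, then let go. The glaze chips easily, so never press harder than about 15 newtons, and leave the two other tiles where they lie.

Things in the scene. Friction and masses are not known exactly. Their poses are not given: they have to be found in the camera images.
- tile_center (a point): Centre (half-way up, 14 mm above its underside) of the loose glazed ceramic tile to mount, the only stepped one: a flange 96 mm (its x) by 60 mm (its y) by 12 mm thick, with a raised panel 60 mm (x) by 44 mm (y) centred on it, rising a further 16 mm (28 mm in all), so the panel's sides can be gripped across its 44 mm above the flange. z is up through the face. 0.2 to 0.4 kg, face up on the table. Either short end may go under the lip.
- holder: Steel tile holder fixed to the table; origin at the middle of its underside, z up, x along the pocket from lip end to end wall, y across. Its plate (6 mm thick, x -92 to +82, y +-58 mm) carries the nest (pocket, lip, jaw, walls), screwed on through slots: the nest truly sits up to 12 mm either way along x from the nominal points given here. Its x is not measured: feel for it. It stays put.
- pocket_floor (a point): Nominal middle of the nest's pocket floor, 10 mm above the holder's underside; axes as the holder's. A seated tile's underside rests here. The pocket is 62.5 mm wide (y), between side walls 9 mm high (over the floor) and 6 mm thick, x -41 to +49 mm.
- end_wall (a point): Nominal middle of the top inner edge of the plain end wall: inner face at x = +48 mm from the holder's origin, 10 mm high over the pocket floor, 6 mm thick. The seated tile's one end lies against it.
- lip_edge (a point): Nominal middle of the lip's free edge at its underside: x = -40 mm from the holder's origin, 20 mm above the pocket floor. The lip (3 mm thick, top 23 mm over the floor) roofs the pocket from here to x = -72 mm. Under it is the sprung jaw (no reading): 56 mm wide, 1.5 to 18 mm above the floor, face at x = -45 mm at rest, so 5 mm back from this edge; it gives way towards -x.
- jaw_face (a point): Nominal middle of the sprung jaw's face at rest, under the lip (x = -45 mm, 8 mm over the floor). Pushed towards -x it takes about 1.2 N to start and 0.7 N more per mm; pushed in more than 8.5 mm (7 N) the spring is overstrained. The seated tile keeps it about 3 mm in (3.3 N), whose friction can hold an end up until it is pressed down. To rock the tile past the end wall it must be 4 to 7 mm in (4 to 6 N). This point does not follow the jaw.
- tile_wide: Bystander: flat tile 110 x 85 x 10 mm without a step, origin under its centre. Leave alone.
- tile_small: Bystander: flat tile 55 x 55 x 10 mm without a step, origin under its centre. Leave alone.
Mind the look-alikes: they are no part of the job. Of the things that look like the part that bears tile_center, the smallest one is meant.

How it is judged (in metres and radians):
At the end, for the whole second after the job is handed in: The stepped tile lies in the holder's pocket, flat to within 0.03 rad and down on its floor (centre 21 to 26.2 mm above the holder's underside; 24 mm when seated), its length along the holder's to within 0.06 rad, its centre within 17 mm of the holder's origin along x and 5 mm across, at rest (z of tile_center in the frame of holder between 0.021 and 0.0262 m and angle between tile_center's own z axis and vertical below 0.03 rad and x of tile_center in the frame of holder between -0.017 and 0.017 m and y of tile_center in the frame of holder between -0.005 and 0.005 m and angle between the x axis of tile_center and the x axis of holder, either way round below 0.06 rad and linear speed of tile below 0.01 m/s); the robot touches nothing.
It fails at once if the contact forces on the holder (with its jaw, lip and walls) add up to more than 40 N; the jaw pinching the seated tile makes up about 10 N of them (contact force between holder and anything else above 40 N).
It fails at once if before the tile is down (its centre more than 27 mm above the holder's underside), the contact forces on the holder add up to more than 28 N (z of tile_center in the frame of holder above 0.027 m and contact force between holder and anything else above 28 N).
It fails at once if the jaw is pushed in more than 8.5 mm (its spring is overstrained) (value of joint jaw above 0.0085 m).
It fails at once if one of the two other tiles is moved by more than 15 mm (distance of any of tile_wide, tile_small from where it was at the start of the episode above 0.015 m).
It also fails if it takes over 72 s, if anything falls off the work surface, if the arm or the gripper's body presses on something with over 40 N, if the wrist force passes 120 N, or if a joint passes its speed limit or range.

## Working session

There is one attempt and no reset: what is moved stays moved. The work goes in short steps, Python scripts to look and compute and a shell command to move; the robot and the scene stay as the last step left them, time stands still between calls to the robot, and variables do not carry over. Pictures are saved under pics/ and viewed, at most 10 in all, crops included, and the job is handed in when it is done.

```bash
mkdir -p pics; cat > h.py <<'E'
import numpy as np,cv2
from scipy.spatial.transform import Rotation as Ro
from plant import bot
def cam(n):
    m=bot.camera_model(n); o=np.array(m['orientation'],float)
    R=o if o.shape==(3,3) else (Ro.from_quat(o).as_matrix() if o.size==4 else Ro.from_euler('xyz',o).as_matrix())
    return m,R,np.array(m['position'],float)
def px2w(n,px,z):
    m,R,p=cam(n); px=np.atleast_2d(np.array(px,float))
    d=np.c_[(px[:,0]-m['cx'])/m['fx'],(px[:,1]-m['cy'])/m['fy'],np.ones(len(px))]@R.T
    return p+d*((z-p[2])/d[:,2])[:,None]
def w2px(n,w):
    m,R,p=cam(n); c=(np.atleast_2d(w)-p)@R
    return np.c_[m['fx']*c[:,0]/c[:,2]+m['cx'],m['fy']*c[:,1]/c[:,2]+m['cy']]
E
python3 - <<'E'
from h import *
for n in ['scene','top']:
    im=bot.capture(n); cv2.imwrite(f'pics/{n}0.png',im[:,:,::-1]); print(n,bot.camera_model(n))
    for t in ['tile_center','holder','tile_wide','tile_small']:
        for r in bot.outline_of(t,n):
            m=r['mask'].astype(np.uint8); 
            c=cv2.findContours(m,0,2)[0]; c=max(c,key=cv2.contourArea)
            print(t,round(r['p'],2),r['pixel'],m.sum(),np.round(cv2.boxPoints(cv2.minAreaRect(c))).tolist(), px2w(n,cv2.boxPoints(cv2.minAreaRect(c)),12).round()[:,:2].tolist())
print(bot.get_obs())
E
```

```text
scene {'fx': 474.7133347155101, 'fy': 474.7133347155101, 'cx': 288.0230644419919, 'cy': 210.14996852592927, 'position': array([875.02084363, 591.83499775, 736.56256403]), 'orientation': array([-2.31765648, -0.00319912,  2.56181431])}
tile_center 0.73 [237.9, 190.6] 830 [[215.0, 192.0], [249.0, 167.0], [263.0, 187.0], [230.0, 212.0]] [[553.0, -206.0], [440.0, -247.0], [449.0, -161.0], [556.0, -127.0]]
tile_center 0.73 [306.2, 134.7] 1138 [[282.0, 123.0], [332.0, 118.0], [335.0, 144.0], [285.0, 149.0]] [[261.0, -371.0], [129.0, -315.0], [200.0, -210.0], [323.0, -264.0]]
tile_center 0.67 [331.0, 308.0] 4969 [[275.0, 302.0], [362.0, 259.0], [388.0, 311.0], [301.0, 354.0]] [[601.0, 135.0], [398.0, 141.0], [439.0, 264.0], [621.0, 250.0]]
tile_center 0.63 [394.0, 247.8] 2029 [[377.0, 222.0], [418.0, 222.0], [418.0, 273.0], [377.0, 273.0]] [[302.0, 76.0], [226.0, 125.0], [330.0, 230.0], [397.0, 186.0]]
holder 0.64 [330.8, 308.3] 4892 [[275.0, 302.0], [361.0, 259.0], [387.0, 311.0], [301.0, 354.0]] [[601.0, 135.0], [400.0, 141.0], [441.0, 264.0], [621.0, 250.0]]
tile_wide 0.95 [170.6, 221.1] 
[... 1713 characters left out ...]
, -301.0]]
{'time': 0.5, 'joint_positions': array([-1.49299098e+00,  3.42040867e-01,  1.52415465e+00,  2.34160759e-05,
        1.27538329e+00, -1.46000256e-01]), 'dq': array([ 0.00033522, -0.0027806 , -0.00146648, -0.00092209, -0.00066981,
        0.00111414]), 'tau': array([-1.02653103e-03, -4.30814624e+01, -2.44311833e+01,  7.17111561e-02,
        4.89981892e-02, -2.72554382e-05]), 'tool_pos': array([ 116.54808214, -511.89975013,  226.7001735 ]), 'tcp_rot': array([ 3.14157569e+00, -2.01486706e-05,  2.23798782e-01]), 'contact_force': array([-0.46952481,  0.63028793, -0.60512357]), 'moment': array([-0.03247089,  0.01708954, -0.03660671]), 'finger_force': 0.0, 'grip_width': 91.42632585602651}
```

```bash
python3 -c "
import cv2
a=cv2.imread('pics/top0.png')[40:380,130:480];cv2.imwrite('pics/t1.png',cv2.resize(a,None,fx=1.7,fy=1.7,interpolation=2))
b=cv2.imread('pics/top0.png');c=b[140:230,335:455];d=b[110:230,135:230]
cv2.imwrite('pics/t2.png',cv2.hconcat([cv2.resize(c,(480,360),interpolation=2),cv2.resize(d,(285,360),interpolation=2)]))"
```

```text
(no output)
```

View pics/t1.png

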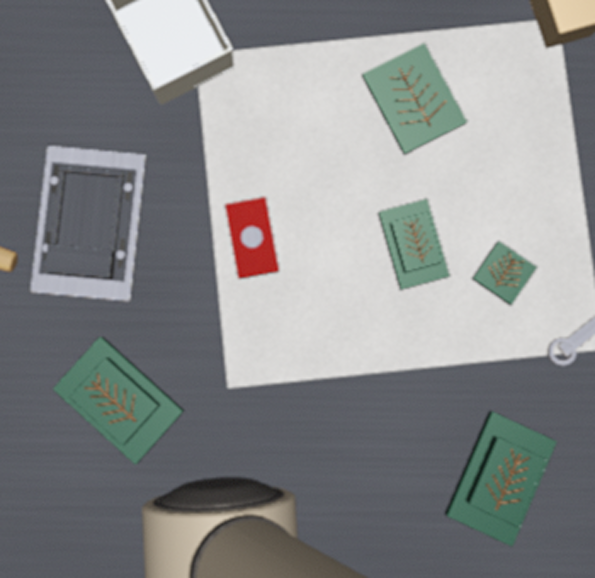

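View pics/t2.png

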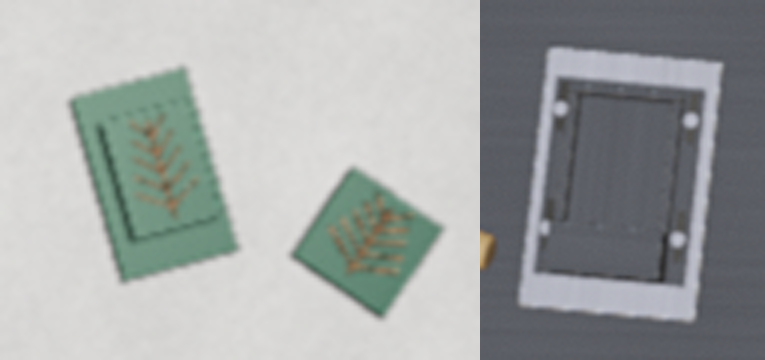

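Three stepped look-alikes: (201,275) ~130 mm, (424,319) ~130 mm, (374,183) ~96×60 mm. The last one is the smallest and matches the stated size, and the crop shows its raised panel; it is meant. The holder is at (180,172), with its lip at the lower (robot-side) end and its x pointing away from the robot.

```bash
cat > fit.py <<'E'
from h import *
from scipy.optimize import minimize
def box(sx,sy,z0,z1): return np.array([[a*sx/2,b*sy/2,z] for a in(-1,1) for b in(-1,1) for z in(z0,z1)])
tile=box(96,60,0,12)
plate=box(174,116,0,6)-[5,0,0]
def sil(n,P,s=4):
    q=cv2.convexHull((w2px(n,P)*s).astype(np.float32)).round().astype(int)
    m=np.zeros((420*s,560*s),np.uint8); cv2.fillPoly(m,[q],1); return cv2.resize(m,(560,420),interpolation=cv2.INTER_AREA) if 0 else m
def fit(body,x0,masks,z=0):
    ms={n:cv2.resize(m.astype(np.uint8),None,fx=4,fy=4,interpolation=0) for n,m in masks.items()}
    def cost(v):
        c,s=np.cos(v[2]/100),np.sin(v[2]/100)
        W=body@np.array([[c,s,0],[-s,c,0],[0,0,1]])+[v[0],v[1],z]
        return sum(1-(sil(n,W)&m).sum()/(sil(n,W)|m).sum() for n,m in ms.items())
    v=np.array(x0,float)*[1,1,100]
    for _ in range(2):
        r=minimize(cost,v,method='Nelder-Mead',options=dict(initial_simplex=v+np.array([[0,0,0],[5,0,0],[0,5,0],[0,0,8]])));v=r.x
    return (v*[1,1,.01]).round(3),round(r.fun,3)
E
python3 - <<'E'
from fit import *
def near(t,n,px):
    bot.capture(n); L=bot.outline_of(t,n); L=[r for r in L if np.hypot(*(np.array(r['pixel'])-px))<12]; return L[0]['mask']
T={'top':near('tile_center','top',[374,183]),'scene':near('tile_center','scene',[238,190])}
H={'top':near('holder','top',[180,172]),'scene':near('holder','scene',[331,308])}
for nm,b,x0,M in(('tile',tile,[499,-189,.27],T),('holder',plate,[516,190,-.08],H)):
    for k in(['top'],['scene'],['top','scene']): print(nm,k,fit(b,x0,{n:M[n] for n in k}))
E
```

```text
tile ['top'] (array([ 4.97335e+02, -1.90698e+02,  2.79000e-01]), np.float64(0.033))
tile ['scene'] (array([ 4.97040e+02, -1.87244e+02,  3.07000e-01]), np.float64(0.082))
tile ['top', 'scene'] (array([ 4.97388e+02, -1.90429e+02,  2.87000e-01]), np.float64(0.147))
holder ['top'] (array([ 5.21027e+02,  1.90650e+02, -6.60000e-02]), np.float64(0.017))
holder ['scene'] (array([ 5.20592e+02,  1.94737e+02, -7.00000e-02]), np.float64(0.039))Traceback (most recent call last):
  File "<stdin>", line 7, in <module>
  File "fit.py", line 17, in fit
    r=minimize(cost,v,method='Nelder-Mead',options=dict(initial_simplex=v+np.array([[0,0,0],[5,0,0],[0,5,0],[0,0,8]])));v=r.x
    res = _minimize_neldermead(fun, x0, args, callback, bounds=bounds,
                               **options)
    fsim[j] = func(sim[j])
              ~~~~^^^^^^^^
    fx = function(np.copy(x), *(wrapper_args + args))
  File "fit.py", line 14, in cost
    return sum(1-(sil(n,W)&m).sum()/(sil(n,W)|m).sum() for n,m in ms.items())
  File "fit.py", line 14, in <genexpr>
    return sum(1-(sil(n,W)&m).sum()/(sil(n,W)|m).sum() for n,m in ms.items())
                                     ~~~^^^^^
  File "fit.py", line 7, in sil
    q=cv2.convexHull((w2px(n,P)*s).astype(np.float32)).round().astype(int)
                      ~~~~^^^^^
  File "h.py", line 13, in w2px
    m,R,p=cam(n); c=(np.atleast_2d(w)-p)@R
          ~~~^^^
  File "h.py", line 5, in cam
    m=bot.camera_model(n); o=np.array(m['orientation'],float)
ValueError: time passes only in moves, steps and waits
```

View pics/scene0.png

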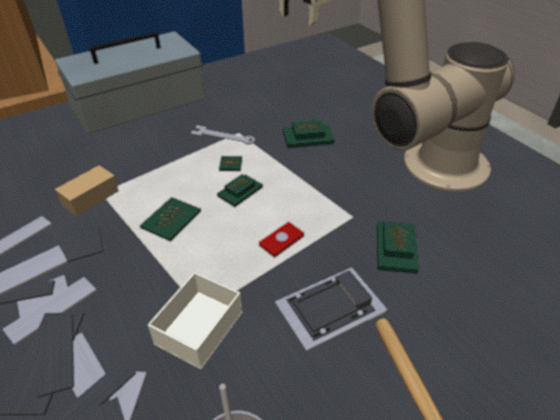

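```bash
cat > go.py <<'E'
import sys; from h import *
# go.py x y z yaw tilt : remaining shift in tool axes, and rotvec in tool axes
def delta(x,y,z,yaw,tilt=0,q=True):
    o=bot.get_obs(); R=Ro.from_euler('xyz',o['tcp_rot'])
    T=Ro.from_euler('z',yaw)*Ro.from_euler('x',np.pi)*Ro.from_euler('y',tilt)
    print('shift',(R.inv().apply(np.array([x,y,z])-o['tool_pos'])).round(1),'rot',(R.inv()*T).as_rotvec().round(3))
if __name__=='__main__': delta(*map(float,sys.argv[1:]))
E
python3 -m jog '[[36.9,-19,0,0,0,0],[36.9,-19,0,0,0,0],[36.9,-19,0,0,0,0],[36.9,-19,0,0,0,0],[36.9,-19,0,0,0,0],[36.9,-19,0,0,0,0],[36.9,-19,0,0,0,0],[36.9,-19,0,0,0,0],[36.9,-19,0,0,0,0],[36.9,-19,0,0,0,0],[36.9,-19,0,0,0,0],[36.9,-19,0,0,0,-0.055]]' 100
python3 go.py 497.3 -190.7 15 0.279
```

```text
time: 2.1
tool_pos: [498.9, -190.0, 226.8]
tcp_rot: [3.141, -0.0, 0.28]
contact_force: [0.4, -0.5, -0.3]
grip_width: 91.7
finger_force: 0.0
shift [-1.800e+00  1.000e-01  2.118e+02] rot [ 0.    -0.     0.001]
```

```bash
python3 -m jog '[[0,0,35,0,0,0],[0,0,35,0,0,0],[0,0,35,0,0,0],[0,0,35,0,0,0],[0,0,30,0,0,0],[0,0,15,0,0,0],[0,0,0,0,0,0]]' 75
python3 go.py 497.3 -190.7 15 0.279
```

```text
time: 2.8
tool_pos: [496.3, -190.6, 39.5]
tcp_rot: [-3.138, 0.003, 0.279]
contact_force: [0.4, 0.2, 0.2]
grip_width: 68.9
finger_force: 0.0
shift [ 1.   0.5 24.5] rot [-0.003  0.003 -0.   ]
```

```bash
python3 -m jog '[[0.5,0,10,0,0,0],[0.5,0,10,0,0,0],[0,0,6,0,0,0],[0,0,0,0,0,0],[0,0,0,0,0,0]]'
python3 go.py 497.3 -190.7 15 0.279
python3 -c "
from h import *
im=bot.capture('top')[120:240,320:460];cv2.imwrite('pics/g1.png',cv2.resize(im[:,:,::-1],None,fx=4,fy=4,interpolation=2))"
```

```text
time: 3.3
tool_pos: [498.8, -191.2, 15.9]
tcp_rot: [3.141, -0.0, 0.279]
contact_force: [-1.2, 0.2, 0.3]
grip_width: 68.5
finger_force: 0.0
shift [-1.3 -0.9  0.9] rot [ 0. -0. -0.]
```

View pics/g1.png

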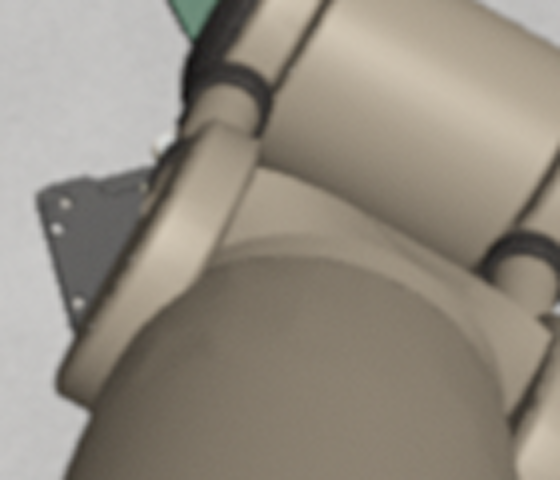

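The arm hides the tile in the top view, so I can't check the grasp there. Closing now.

```bash
python3 -m jog '[[0,0,1,0,0,0],[0,0,0,0,0,0],[0,0,0,0,0,0],[0,0,0,0,0,0],[0,0,0,0,0,0],[0,0,0,0,0,0],[0,0,0,0,0,0],[0,0,0,0,0,0]]' 0
python3 -m jog '[[0,0,-15,0,0,0],[0,0,-30,0,0,0],[0,0,-35,0,0,0],[0,0,-20,0,0,0],[0,0,0,0,0,0],[0,0,0,0,0,0],[0,0,0,0,0,0]]'
python3 go.py 521 190.7 120 -0.066
```

```text
time: 4.15
tool_pos: [498.5, -190.8, 14.8]
tcp_rot: [-3.141, 0.0, 0.279]
contact_force: [-1.3, 3.1, 4.4]
grip_width: 43.6
finger_force: 30.0
time: 4.85
tool_pos: [497.7, -190.7, 112.9]
tcp_rot: [-3.14, 0.002, 0.279]
contact_force: [0.7, 0.4, -3.4]
grip_width: 43.4
finger_force: 30.0
shift [ 127.4 -360.2   -6.7] rot [-0.002  0.003  0.345]
```

```bash
python3 -m jog '[[15,-35.2,0,0,0,0],[15,-35.2,0,0,0,0],[15,-35.2,0,0,0,0],[15,-35.2,0,0,0,0],[15,-35.2,0,0,0,0],[15,-35.2,0,0,0,0],[15,-35.2,0,0,0,0],[15,-35.2,0,0,0,0],[15,-35.2,0,0,0,0],[15,-35.2,0,0,0,0],[0,0,0,0,0,0.115],[0,0,0,0,0,0.115]]'
python3 -m jog '[[0,0,0,0,0,0.115],[0,0,0,0,0.1,0],[0,0,0,0,0.1,0],[0,0,0,0,0.1,0],[0,0,0,0,0,0],[0,0,0,0,0,0],[0,0,0,0,0,0],[0,0,0,0,0,0]]'
python3 go.py 545 189.1 74 -0.066 0.3
python3 - <<'E'
from h import *
for n in['scene','top']:
    im=bot.capture(n);cv2.imwrite(f'pics/{n}h.png',im[:,:,::-1])
a=cv2.imread('pics/sceneh.png')[160:370,210:430];cv2.imwrite('pics/h1.png',cv2.resize(a,None,fx=2.8,fy=2.8,interpolation=2))
print(bot.get_obs()['contact_force'],bot.get_obs()['moment'])
E
```

```text
time: 6.05
tool_pos: [544.9, 189.9, 112.4]
tcp_rot: [3.141, 0.003, 0.047]
contact_force: [-0.0, 0.3, -3.3]
grip_width: 43.9
finger_force: 30.0
time: 6.85
tool_pos: [547.0, 188.5, 114.6]
tcp_rot: [-3.142, -0.299, -0.067]
contact_force: [0.2, -0.2, -2.3]
grip_width: 43.5
finger_force: 30.0
shift [-13.9  -0.5  38.2] rot [ 0.     0.001 -0.001]
[ 0.49655333  0.45495597 -3.5578941 ] [0.01828113 0.36827604 0.01181545]
```

View pics/h1.png

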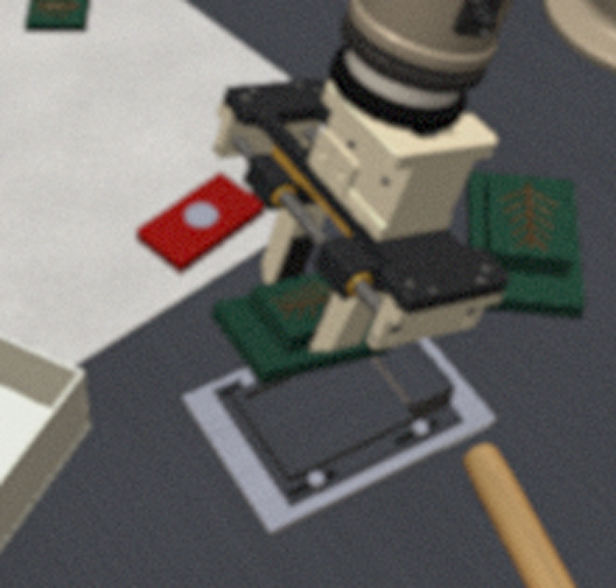

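```bash
python3 -m jog '[[-4.9,0,14.2,0,0,0],[-4.9,0,14.2,0,0,0],[-4.9,0,14.2,0,0,0],[-4.9,-0.5,14.2,0,0,0],[0,0,0,0,0,0],[0,0,0,0,0,0],[0,0,0,0,0,0]]'
cat > st.py <<'E'
from h import *
F=[];P=[]
for i in range(4):
    bot.capture('top'); o=bot.get_obs(); F.append(np.r_[o['contact_force'],o['moment']*1]);P.append(np.r_[o['tool_pos'],o['tcp_rot']])
F=np.mean(F,0);P=np.mean(P,0); c,s=np.cos(-.066),np.sin(-.066)
d=P[:2]-[521,190.7]; hx,hy=c*d[0]+s*d[1],-s*d[0]+c*d[1]
fx,fy=c*F[0]+s*F[1],-s*F[0]+c*F[1]; th=-P[4]
print('t%.2f hx %.2f hy %.2f z %.2f tilt %.3f yaw %.3f | F %.1f %.1f %.1f M %s w %.1f'%(o['time'],hx,hy,P[2],th,P[5],fx,fy,F[2],F[3:].round(3),o['grip_width']))
x0=hx-49*np.cos(th)+14.8*np.sin(th); print('lower corner hx %.2f zfloor %.2f upper hx %.2f; far end %.2f'%(x0,P[2]-49*np.sin(th)-14.8*np.cos(th)-10,x0-12*np.sin(th),x0+96*np.cos(th)))
E
python3 st.py
```

```text
time: 7.65
tool_pos: [544.9, 189.4, 55.6]
tcp_rot: [-3.141, -0.302, -0.066]
contact_force: [0.3, 0.5, -2.3]
grip_width: 43.3
finger_force: 30.0
t7.85 hx 23.72 hy 0.22 z 55.53 tilt 0.302 yaw -0.066 | F -0.2 -0.1 -3.1 M [ 0.048  0.342 -0.02 ] w 43.3
lower corner hx -18.68 zfloor 16.84 upper hx -22.24; far end 72.99
```

```bash
python3 -m jog '[[-0.9,0,2.9,0,0,0],[-0.9,0,2.9,0,0,0],[-0.6,0,1.9,0,0,0],[0,0,0,0,0,0],[0,0,0,0,0,0],[0,0,0,0,0,0]]'
python3 st.py
python3 -m jog '[[-0.3,0,1,0,0,0],[-0.3,0,1,0,0,0],[0,0,0,0,0,0],[0,0,0,0,0,0]]'
python3 st.py
```

```text
time: 8.45
tool_pos: [544.0, 189.4, 46.5]
tcp_rot: [-3.142, -0.3, -0.066]
contact_force: [-0.1, 2.5, -3.7]
grip_width: 43.9
finger_force: 30.0
t8.65 hx 23.04 hy 0.13 z 46.52 tilt 0.300 yaw -0.066 | F -0.3 2.3 -3.5 M [0.447 0.417 0.016] w 43.6
lower corner hx -19.40 zfloor 7.91 upper hx -22.95; far end 72.31
time: 9.05
tool_pos: [544.5, 189.4, 44.7]
tcp_rot: [-3.141, -0.301, -0.066]
contact_force: [0.8, 2.9, -2.4]
grip_width: 43.6
finger_force: 30.0
t9.25 hx 23.52 hy 0.26 z 44.74 tilt 0.301 yaw -0.066 | F 0.9 3.2 -1.6 M [0.668 0.151 0.062] w 43.9
lower corner hx -18.89 zfloor 6.08 upper hx -22.45; far end 72.79
```

```bash
python3 -m jog '[[0,-0.4,0,0,0,0],[0,-0.4,0,0,0,0],[0,0,0,0,0,0],[0,0,0,0,0,0]]'
python3 st.py
python3 -m jog '[[0,-0.4,0,0,0,0],[0,-0.4,0,0,0,0],[0,0,0,0,0,0],[0,0,0,0,0,0]]'
python3 st.py
```

```text
time: 9.65
tool_pos: [543.7, 189.7, 44.1]
tcp_rot: [3.141, -0.299, -0.066]
contact_force: [0.0, -0.3, -3.0]
grip_width: 43.7
finger_force: 30.0
t9.85 hx 22.83 hy 0.58 z 44.21 tilt 0.299 yaw -0.066 | F -0.0 0.8 -3.1 M [ 0.051  0.349 -0.002] w 43.6
lower corner hx -19.64 zfloor 5.62 upper hx -23.17; far end 72.10
time: 10.25
tool_pos: [544.2, 190.8, 44.5]
tcp_rot: [3.142, -0.3, -0.066]
contact_force: [-0.7, 0.1, -3.2]
grip_width: 44.0
finger_force: 30.0
t10.45 hx 23.13 hy 1.67 z 44.47 tilt 0.300 yaw -0.066 | F 0.1 0.0 -2.9 M [ 0.043  0.338 -0.018] w 43.8
lower corner hx -19.31 zfloor 5.85 upper hx -22.86; far end 72.40
```

```bash
python3 -m jog '[[-0.3,0,1,0,0,0],[-0.3,0,1,0,0,0],[-0.3,0,1,0,0,0],[0,0,0,0,0,0],[0,0,0,0,0,0]]'
python3 st.py
```

```text
time: 10.95
tool_pos: [544.2, 190.8, 41.3]
tcp_rot: [3.141, -0.3, -0.066]
contact_force: [-0.0, -0.5, -3.5]
grip_width: 43.6
finger_force: 30.0
t11.15 hx 23.20 hy 1.67 z 41.35 tilt 0.300 yaw -0.066 | F -0.0 -0.0 -2.9 M [0.05  0.329 0.013] w 43.6
lower corner hx -19.24 zfloor 2.73 upper hx -22.79; far end 72.47
```

```bash
python3 -m jog '[[-1.9,0,-0.6,0,0,0],[-1.9,0,-0.6,0,0,0],[-1.9,0,-0.6,0,0,0],[-1.9,0,-0.6,0,0,0],[0,0,0,0,0,0],[0,0,0,0,0,0]]'
python3 st.py
python3 -m jog '[[-1.9,0,-0.6,0,0,0],[-1.9,0,-0.6,0,0,0],[0,0,0,0,0,0],[0,0,0,0,0,0]]'
python3 st.py
python3 -m jog '[[-1.9,0,-0.6,0,0,0],[0,0,0,0,0,0],[0,0,0,0,0,0]]'
python3 st.py
```

```text
time: 11.75
tool_pos: [536.3, 191.4, 41.5]
tcp_rot: [3.142, -0.3, -0.066]
contact_force: [-0.1, -0.5, -2.4]
grip_width: 43.9
finger_force: 30.0
t11.95 hx 15.31 hy 1.68 z 41.42 tilt 0.300 yaw -0.066 | F -0.0 0.5 -3.0 M [0.038 0.323 0.009] w 43.8
lower corner hx -27.13 zfloor 2.80 upper hx -30.68; far end 64.58
time: 12.35
tool_pos: [532.3, 191.6, 41.4]
tcp_rot: [3.141, -0.3, -0.066]
contact_force: [0.1, -0.4, -1.9]
grip_width: 43.7
finger_force: 30.0
t12.55 hx 11.27 hy 1.69 z 41.45 tilt 0.300 yaw -0.066 | F -0.1 0.1 -2.9 M [ 0.045  0.338 -0.012] w 43.8
lower corner hx -31.16 zfloor 2.82 upper hx -34.71; far end 60.55
time: 12.85
tool_pos: [530.2, 191.8, 41.4]
tcp_rot: [3.141, -0.3, -0.066]
contact_force: [0.1, 0.6, -3.1]
grip_width: 44.0
finger_force: 30.0
t13.05 hx 9.26 hy 1.68 z 41.44 tilt 0.300 yaw -0.066 | F -0.0 0.2 -2.7 M [ 0.052  0.328 -0.004] w 43.6
lower corner hx -33.18 zfloor 2.82 upper hx -36.73; far end 58.53
```

```bash
python3 -m jog '[[-1.9,0,-0.6,0,0,0],[-1.9,0,-0.6,0,0,0],[0,0,0,0,0,0],[0,0,0,0,0,0]]'
python3 st.py
python3 -m jog '[[-1.9,0,-0.6,0,0,0],[0,0,0,0,0,0],[0,0,0,0,0,0]]'
python3 st.py
python3 -m jog '[[-1.9,0,-0.6,0,0,0],[0,0,0,0,0,0],[0,0,0,0,0,0]]'
python3 st.py
```

```text
time: 13.45
tool_pos: [526.3, 192.0, 41.5]
tcp_rot: [3.141, -0.3, -0.066]
contact_force: [-0.0, -0.1, -3.3]
grip_width: 43.7
finger_force: 30.0
t13.65 hx 5.30 hy 1.69 z 41.49 tilt 0.300 yaw -0.066 | F 0.4 0.3 -2.5 M [0.052 0.335 0.008] w 44.0
lower corner hx -37.14 zfloor 2.86 upper hx -40.68; far end 54.57
time: 13.95
tool_pos: [524.5, 192.2, 41.6]
tcp_rot: [-3.142, -0.301, -0.066]
contact_force: [0.7, -0.8, -3.7]
grip_width: 43.9
finger_force: 30.0
t14.15 hx 3.42 hy 1.70 z 41.54 tilt 0.300 yaw -0.066 | F 0.6 -0.1 -2.8 M [ 0.011  0.141 -0.013] w 43.7
lower corner hx -39.01 zfloor 2.91 upper hx -42.56; far end 52.69
time: 14.45
tool_pos: [522.6, 192.3, 41.6]
tcp_rot: [-3.141, -0.3, -0.066]
contact_force: [2.8, -0.0, -3.6]
grip_width: 43.5
finger_force: 30.0
t14.65 hx 1.45 hy 1.73 z 41.58 tilt 0.300 yaw -0.066 | F 2.4 -0.5 -2.7 M [-0.032 -0.105 -0.066] w 43.8
lower corner hx -40.98 zfloor 2.94 upper hx -44.53; far end 50.72
```

```bash
python3 -m jog '[[-1,0,-0.3,0,0,0],[-0.9,0,-0.3,0,0,0],[0,0,0,0,0,0],[0,0,0,0,0,0]]'
python3 st.py
python3 -m jog '[[-0.7,0,-0.2,0,0,0],[-0.7,0,-0.2,0,0,0],[0,0,0,0,0,0],[0,0,0,0,0,0]]'
python3 st.py
```

```text
time: 15.05
tool_pos: [520.6, 192.5, 41.6]
tcp_rot: [-3.141, -0.301, -0.066]
contact_force: [3.7, -0.6, -3.0]
grip_width: 43.8
finger_force: 30.0
t15.25 hx -0.50 hy 1.75 z 41.63 tilt 0.301 yaw -0.066 | F 4.2 -0.5 -2.6 M [-0.093 -0.432 -0.061] w 43.8
lower corner hx -42.92 zfloor 2.99 upper hx -46.47; far end 48.78
time: 15.65
tool_pos: [519.1, 192.6, 41.6]
tcp_rot: [-3.141, -0.3, -0.066]
contact_force: [5.2, -1.8, -1.1]
grip_width: 43.4
finger_force: 30.0
t15.85 hx -1.97 hy 1.76 z 41.60 tilt 0.301 yaw -0.066 | F 5.2 -0.8 -2.0 M [-0.084 -0.611 -0.051] w 43.5
lower corner hx -44.40 zfloor 2.96 upper hx -47.95; far end 47.30
```

```bash
python3 -m jog '[[0,0,1.35,0,-0.025,0],[0,0,1.35,0,-0.025,0],[0,0,1.35,0,-0.025,0],[0,0,1.35,0,-0.025,0],[0,0,0,0,0,0],[0,0,0,0,0,0]]'
python3 st.py
python3 -m jog '[[0,0,1.4,0,-0.025,0],[0,0,1.4,0,-0.025,0],[0,0,0,0,0,0],[0,0,0,0,0,0]]'
python3 st.py
```

```text
time: 16.45
tool_pos: [520.7, 192.5, 36.4]
tcp_rot: [-3.141, -0.201, -0.067]
contact_force: [5.5, -0.8, -1.2]
grip_width: 43.9
finger_force: 30.0
t16.65 hx -0.59 hy 1.79 z 36.40 tilt 0.201 yaw -0.066 | F 5.6 -0.1 -1.3 M [-0.09  -0.732 -0.087] w 43.7
lower corner hx -45.65 zfloor 2.12 upper hx -48.05; far end 48.42
time: 17.05
tool_pos: [521.2, 192.5, 33.6]
tcp_rot: [-3.141, -0.151, -0.066]
contact_force: [4.4, -0.3, -1.1]
grip_width: 43.8
finger_force: 30.0
t17.25 hx -0.02 hy 1.81 z 33.66 tilt 0.151 yaw -0.066 | F 5.2 -0.1 -0.8 M [-0.053 -0.745 -0.086] w 43.5
lower corner hx -46.24 zfloor 1.65 upper hx -48.04; far end 48.67
```

```bash
python3 -m jog '[[0,0,1.4,0,-0.025,0],[0,0,1.4,0,-0.025,0],[0,0,0,0,0,0],[0,0,0,0,0,0]]'
python3 st.py
python3 -m jog '[[0,0,1.4,0,-0.025,0],[0,0,1.3,0,-0.025,0],[0,0,0,0,0,0],[0,0,0,0,0,0]]'
python3 st.py
```

```text
time: 17.65
tool_pos: [521.6, 192.5, 30.8]
tcp_rot: [-3.141, -0.101, -0.066]
contact_force: [5.3, -0.1, -1.6]
grip_width: 43.5
finger_force: 30.0
t17.85 hx 0.38 hy 1.82 z 30.85 tilt 0.101 yaw -0.066 | F 5.3 0.0 -1.0 M [-0.035 -0.811 -0.089] w 43.3
lower corner hx -46.87 zfloor 1.17 upper hx -48.08; far end 48.64
time: 18.25
tool_pos: [521.8, 192.4, 28.1]
tcp_rot: [-3.141, -0.051, -0.066]
contact_force: [4.7, -0.3, -1.4]
grip_width: 43.9
finger_force: 30.0
t18.45 hx 0.66 hy 1.82 z 28.13 tilt 0.051 yaw -0.066 | F 5.5 0.2 -1.0 M [ 0.012 -0.862 -0.092] w 43.6
lower corner hx -47.52 zfloor 0.83 upper hx -48.14; far end 48.35
```

```bash
python3 -m jog '[[0,0,1.3,0,-0.025,0],[0,0,1.3,0,-0.025,0],[0,0,0,0,0,0],[0,0,0,0,0,0]]'
python3 st.py
```

```text
time: 18.85
tool_pos: [522.0, 192.4, 25.5]
tcp_rot: [-3.141, -0.002, -0.066]
contact_force: [5.7, 0.4, -0.9]
grip_width: 43.5
finger_force: 30.0
t19.05 hx 0.83 hy 1.79 z 25.53 tilt 0.002 yaw -0.066 | F 5.0 0.3 -1.2 M [-0.006 -0.942 -0.104] w 43.9
lower corner hx -48.14 zfloor 0.64 upper hx -48.16; far end 47.86
```

```bash
python3 -m jog '[[0,0,0.4,0,0,0],[0,0,0.3,0,0,0],[0,0,0,0,0,0],[0,0,0,0,0,0]]'
python3 st.py
python3 -m jog '[[0.7,0,0,0,0,0],[0.7,0,0,0,0,0],[0.6,0,0,0,0,0],[0,0,0,0,0,0],[0,0,0,0,0,0]]'
python3 st.py
```

```text
time: 19.45
tool_pos: [522.0, 192.4, 24.9]
tcp_rot: [-3.141, -0.002, -0.066]
contact_force: [5.5, -0.2, 0.3]
grip_width: 43.7
finger_force: 30.0
t19.65 hx 0.80 hy 1.80 z 24.91 tilt 0.002 yaw -0.066 | F 5.6 -0.3 -0.4 M [-0.038 -0.882 -0.124] w 43.8
lower corner hx -48.17 zfloor 0.02 upper hx -48.19; far end 47.83
time: 20.15
tool_pos: [523.3, 192.3, 24.8]
tcp_rot: [-3.142, 0.0, -0.066]
contact_force: [1.4, 0.6, 3.9]
grip_width: 43.8
finger_force: 30.0
t20.35 hx 2.17 hy 1.78 z 24.83 tilt -0.000 yaw -0.066 | F 1.2 0.7 3.7 M [ 0.267 -0.23  -0.121] w 43.6
lower corner hx -46.83 zfloor 0.04 upper hx -46.83; far end 49.17
```

```bash
python3 -m jog '[[0,0,0,0,0,0],[0,0,0,0,0,0],[0,0,0,0,0,0],[0,0,0,0,0,0]]' 65
python3 -m jog '[[0,0,-10,0,0,0],[0,0,-30,0,0,0],[0,0,-30,0,0,0],[0,0,-30,0,0,0],[0,0,0,0,0,0],[0,0,0,0,0,0]]'
python3 st.py
python3 - <<'E'
from h import *
im=bot.capture('scene');cv2.imwrite('pics/s3.png',cv2.resize(im[230:370,250:410,::-1],None,fx=4,fy=4,interpolation=2))
E
```

```text
time: 20.75
tool_pos: [523.1, 192.1, 24.4]
tcp_rot: [3.141, 0.001, -0.066]
contact_force: [0.1, -0.9, 0.1]
grip_width: 59.3
finger_force: 0.0
time: 21.35
tool_pos: [523.8, 192.2, 125.7]
tcp_rot: [-3.141, -0.002, -0.066]
contact_force: [0.8, -0.8, -0.2]
grip_width: 59.7
finger_force: 0.0
t21.55 hx 1.79 hy 1.47 z 123.99 tilt -0.002 yaw -0.066 | F 0.2 0.0 -0.3 M [ 0.017 -0.011 -0.01 ] w 60.0
lower corner hx -47.24 zfloor 99.27 upper hx -47.22; far end 48.76
```

View pics/s3.png

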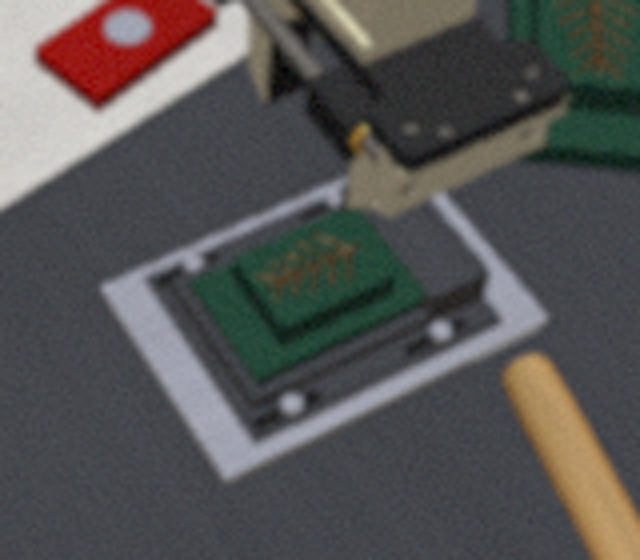

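The tile lies flat in the pocket with its near end under the lip, panel at about (318,265) in the crop. I'll press both ends gently with shut fingers to make sure.

```bash
python3 -m jog '[[18,0,0,0,0,0],[0,0,20,0,0,0],[0,0,20,0,0,0],[0,0,20,0,0,0],[0,0,14,0,0,0],[0,0,5,0,0,0],[0,0,0,0,0,0],[0,0,0,0,0,0],[0,0,0,0,0,0]]' 0
python3 st.py
```

```text
time: 22.5
tool_pos: [542.1, 191.2, 46.5]
tcp_rot: [-3.141, -0.002, -0.066]
contact_force: [-0.4, 0.5, -0.4]
grip_width: 0.7
finger_force: 0.0
t22.70 hx 20.83 hy 1.78 z 46.43 tilt 0.001 yaw -0.066 | F 0.4 0.1 0.4 M [0.023 0.013 0.008] w 0.6
lower corner hx -28.15 zfloor 21.56 upper hx -28.16; far end 67.85
```

```bash
python3 -m jog '[[0,0,2,0,0,0],[0,0,2,0,0,0],[0,0,2,0,0,0],[0,0,1.2,0,0,0],[0,0,0,0,0,0],[0,0,0,0,0,0]]'
python3 st.py
python3 -m jog '[[0,0,0.5,0,0,0],[0,0,0.5,0,0,0],[0,0,0,0,0,0],[0,0,0,0,0,0]]'
python3 st.py
```

```text
time: 23.3
tool_pos: [541.5, 191.0, 38.4]
tcp_rot: [3.142, 0.0, -0.066]
contact_force: [-1.1, 0.5, -0.5]
grip_width: 0.2
finger_force: 0.0
t23.50 hx 20.44 hy 1.67 z 38.48 tilt -0.000 yaw -0.066 | F -0.4 0.0 0.0 M [-0.01   0.015 -0.01 ] w -0.0
lower corner hx -28.56 zfloor 13.68 upper hx -28.56; far end 67.44
time: 23.9
tool_pos: [541.6, 191.0, 38.3]
tcp_rot: [3.142, -0.0, -0.066]
contact_force: [-2.2, -1.3, 6.2]
grip_width: -0.1
finger_force: 3.1
t24.10 hx 20.52 hy 1.69 z 38.27 tilt 0.001 yaw -0.066 | F -2.0 -1.1 5.8 M [-0.094  0.376  0.01 ] w 0.8
lower corner hx -28.47 zfloor 13.45 upper hx -28.48; far end 67.53
```

```bash
python3 -m jog '[[0,0,0.4,0,0,0],[0,0,0,0,0,0],[0,0,-6,0,0,0],[-18,0,0,0,0,0],[-18,0,0,0,0,0],[0,0,3,0,0,0],[0,0,1.5,0,0,0],[0,0,0,0,0,0],[0,0,0,0,0,0],[0,0,0,0,0,0]]'
python3 st.py
python3 -m jog '[[0,0,0.5,0,0,0],[0,0,0.5,0,0,0],[0,0,0,0,0,0],[0,0,0,0,0,0]]'
python3 st.py
```

```text
time: 25.1
tool_pos: [506.1, 193.3, 38.6]
tcp_rot: [3.142, -0.0, -0.066]
contact_force: [0.2, -0.6, 0.5]
grip_width: 0.4
finger_force: 0.0
t25.30 hx -15.29 hy 1.64 z 38.58 tilt 0.000 yaw -0.066 | F 0.0 -0.1 -0.2 M [ 0.008  0.029 -0.007] w 0.5
lower corner hx -64.29 zfloor 13.77 upper hx -64.29; far end 31.71
time: 25.7
tool_pos: [505.7, 193.4, 38.3]
tcp_rot: [3.142, -0.001, -0.066]
contact_force: [-2.5, -0.8, 6.7]
grip_width: 0.4
finger_force: 2.8
t25.90 hx -15.41 hy 1.69 z 38.27 tilt 0.001 yaw -0.066 | F -1.4 -0.7 5.3 M [-0.092  0.277 -0.008] w 0.2
lower corner hx -64.40 zfloor 13.43 upper hx -64.41; far end 31.60
```

Both ends stand at 38.3 mm, the seated height. Backing off and handing in.

```bash
python3 -m jog '[[0,0,0.5,0,0,0],[0,0,0,0,0,0],[0,0,-15,0,0,0],[0,0,-35,0,0,0],[0,0,-35,0,0,0],[0,0,-20,0,0,0],[0,0,0,0,0,0],[0,0,0,0,0,0],[0,0,0,0,0,0]]'
python3 -c "
from plant import bot
print(bot.close_job())"
```

```text
time: 26.8
tool_pos: [504.8, 193.2, 140.8]
tcp_rot: [3.141, 0.002, -0.066]
contact_force: [0.5, 0.1, 0.8]
grip_width: 0.3
finger_force: 0.0
the job is handed in; nothing more can be done
None
```

The stepped tile is mounted in the holder: its panel measured 38.3 mm high towards both ends (38 mm when seated), the jaw push read about 5.6 N at most, and the job was handed in at about 27 s; no verdict was returned.

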